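# Tighten the clamp nut of a drilling jig between its side walls

## Task

With the larger of the two open-end wrenches, tighten the big hex nut in the middle of the green-walled drilling jig: turn it clockwise, seen from above, until it is fully home. The two side walls leave the handle only a short swing, so it takes more than one stroke. Then lay the wrench back across the two rails of its wooden rack and let go.

Things in the scene. Friction and masses are not known exactly. Their poses are not given: they have to be found in the camera images.
- clamp_nut (a joint): Big steel hex nut, 55 mm across flats, 28 mm tall. Value: rad turned clockwise from above; starts at 0 to 0.25, fully home at 2.1 (hard stop); stiff, about 0.35 N m, stays put. The wrench goes on at a yaw relative to the jig of 0.68 minus this value, plus any multiple of 1.047, within 0.17 rad; then it has 0.24 rad of play either way before it turns the nut.
- jig: Fixed steel jig with green side walls. Origin under the nut's axis at bench height, z up, x away from robot. Base top at z 12 mm, nut z 49 to 77, stud (28 mm thick) to 86. Walls: inner faces at y -155 and +155, x -185 to +65, tops z 100. With the wrench on the nut its handle points to -x (relative yaw 0) and can swing 0.82 rad either way before its end meets a wall.
- wrench_grip (a point): Larger open-end wrench, 61 mm jaw (the other's is 32), lying jaw away from robot. Point: where to grip, mid-handle, half-way up; x to the jaw, z up. Handle 20 wide, 24 mm tall, ends 92 mm behind; jaw centre (over the nut's axis) 112 ahead; head 92 wide. Jaw sits over the nut from above, 3 mm play a side, 7 lengthwise, flared. Point z: 61 mm when fully down, clear of the nut above 110. 0.3-0.6 kg.
- rack: Fixed wooden rack, board 290 x 250 mm, 12 thick. Origin at bench height midway between its two rails, z up, x away from robot, along the wrenches. Rails run along y at x -60 and +60 mm, 22 wide, 250 long, tops z 40. The two wrenches lie across them at y -60 and +60, in either order, grip point near x 0 and z 52 mm.

How it is judged:
By the outcome, as a careful person would: the job done as asked, in the order asked, and still so for the second after the job is handed in, with the robot touching nothing.
It also fails if it takes over 64 s, if anything falls off the work surface, if the arm or the gripper's body presses on something with over 40 N, if the wrist force passes 120 N, or if a joint passes its speed limit or range.

## Robot

A 6-joint arm with a two-finger parallel gripper is mounted at the origin on the work surface. World frame = base frame: x ahead of the robot, y to its left, z up, the work surface at z = 0. Lengths are in m, angles in rad, forces in N, time in s.
With the tool pointing down it reaches from about 0.275 to 0.85 m from the base axis. Payload 5.2 kg.
Tool frame: the origin (TCP) lies between the finger pads; the fingertips stand 19 mm ahead of it and the grasp point (between the pads) is the TCP (manip.tips_ahead is the distance from the TCP to the fingertips, in m); z points along the fingers, y is the line along which they close (so a half turn about z gives the same grasp; the last joint's range is limited). The gripper opens to 85 mm and grips with 20 to 120 N. Pads are 22 mm wide; open, the fingers measure 114 mm over their backs; the gripper's body (76 mm by 85 mm) begins 54 mm behind the grasp point. The pads swing forward as they close: fully open they stand 13 mm farther back than shut.
Start: joints at [-1.425, 0.259, 1.535, -0, 1.348, -0.203], TCP at [0.188, -0.517, 0.25] pointing down, gripper open.
Joint ranges: [-3.14, 3.14], [-0.91, 2.08], [0.19, 2.58], [-1.22, 4.36], [0.22, 2.71], [-3.12, 3.12]. Speed limits (rad/s): [2.57, 2.57, 3.14, 3.14, 3.14, 3.14].

## Interface

Orientations are given as a unit quaternion [w, x, y, z].
In Python, from cell import telemetry, vision, order, manip gives the robot as it stands. The module is installed in compiled form; this text tells all that it offers.
- The arm moves only by the shell command python3 -m crank 'ROWS' [FORCE]. ROWS is a JSON object of lists of equal length, an entry for each row: "offset": the shift along the tool's x, y, z in cm, a list of three; "angular": the turn, a rotation vector about the tool's x, y, z in rad, a list of three; "fingers": the gripper's target within -1 to 1 (shut at 1, half-way at 0, fully open at -1). In form: {"offset": [[x, y, z], ...], "angular": [[ax, ay, az], ...], "fingers": [fingers, ...]}. A call has 1 to 20 rows; each row is the pose to reach, as a shift and turn from the pose commanded when the call began, along the tool's axes at that moment; what a row does not reach only later rows make up. A row lasts 1/8 s, in which the tool goes at most 62.5 mm and 10.7 degrees, less where a joint would pass 70% of its speed; a pose out of reach is approached as far as the arm can. A call with a gripper value outside its range is refused whole. The fingers move at their own pace and stop on an object; FORCE is the grip in N (left out, the last holds). Time passes only in rows, so rows that repeat a pose let the fingers close. It gives the time, the measured TCP pose, the force, the opening and the grip force at its end, in the units of the state.
- telemetry.get_obs(): the state, without advancing time (a new reading comes with each control period).
- vision.snapshot(name): name is "scene" or "side" or "wrist"; returns a dict with "frame" (480x640x3 uint8, blue, green, red), "camera_matrix" (3x3 intrinsics, pixels), "R" (3x3) and "t" (3): a world point X has camera coordinates R X + t. Camera axes: x right, y down, z forward; pixel columns grow to the right and rows downward; lengths in m; the calibration is good to about 2 mm. A picture is of the moment at which its call begins. There is no depth.
- order.hand_in(): hands the job in; it is judged then, once.
Trained networks look in the newest picture that a camera, given by its name, has taken for a name from the list of things; names that differ only in an ending like _2 or _b are one class to them, and where a whole thing is asked for, a point or a joint stands for the part that bears it (a point fixed in the world has none). Each returns a list of dicts, best first, with "confidence" (0 to 1); they miss things now and then, are a little off and sometimes report something else, mostly with a low value. They report only what shows in the picture. A call takes as long as a camera call.
- vision.search_frame(camera, name): "bbox" ([centre column, centre row, width, height] as shares, 0 to 1, of the picture: columns of its width, rows of its height, round what is visible of it).
The state is a dict: "clock": time; "joint_pos": joint angles; "joint_velocities": joint speeds; "tau": joint torques, N m; "position": TCP position; "tcp_rot": TCP orientation; "ft_force": force on the tool from outside, world axes, zero at the start; "wrist_torque": the same for the moment, N m; "finger_gap": finger opening in m; "finger_force": force on a finger pad.
Only numpy, scipy, OpenCV 4.12 (cv2) and the standard library are available. Lean on these libraries where they do the work, as an engineer would, in place of code of your own. Each camera call takes 0.05 s, during which the arm holds its last target. There are 200 camera calls.

## Working session

There is one attempt and no reset: what is moved stays moved. The work goes in short steps, Python scripts to look and compute and a shell command to move; the robot and the scene stay as the last step left them, time stands still between calls to the robot, and variables do not carry over. Pictures are saved under pics/ and viewed, at most 10 in all, crops included, and the job is handed in when it is done.

```bash
mkdir -p pics; ls
python3 - <<'E'
from cell import telemetry, vision, order, manip
import cv2,numpy as np
o=telemetry.get_obs();print(o['clock'],o['position'],o['tcp_rot'])
for c in ["scene","side"]:
    s=vision.snapshot(c);cv2.imwrite(f'pics/{c}0.png',s['frame'])
    print(c,s['camera_matrix'].tolist(),s['R'].tolist(),s['t'].tolist())
    for n in ['clamp_nut','jig','wrench_grip','rack']:
        print(n,[(np.round(np.array(d['bbox'])*[640,480,640,480],1).tolist(),round(d['confidence'],2)) for d in vision.search_frame(c,n)])
E
```

```text
pics
0.0 [ 0.18790356 -0.51635575  0.24945892] [-9.49525285e-04  9.84833501e-01  1.73499488e-01  1.92948541e-05]
scene [[515.2833860107002, 0.0, 322.72481953381174], [0.0, 515.2833860107002, 233.29012652889745], [0.0, 0.0, 1.0]] [[0.15844925461609044, 0.9873061660827367, -0.010971240887559018], [0.823041394800808, -0.13820885559419013, -0.5509094069624194], [-0.5454325770944983, 0.07826139949139563, -0.8344929341784162]] [-0.13948204865696473, -0.3945893454959867, 1.3372693018481339]
clamp_nut [([181.5, 294.8, 39.6, 33.8], 0.77)]
jig [([176.9, 285.1, 210.0, 175.6], 0.61)]
wrench_grip [([502.7, 216.5, 90.7, 101.0], 0.73)]
rack [([180.9, 294.3, 37.1, 32.9], 0.65), ([465.1, 234.6, 177.8, 147.2], 0.56)]
side [[449.56999964600783, 0.0, 325.1968740704601], [0.0, 449.56999964600783, 241.04372098778407], [0.0, 0.0, 1.0]] [[-0.9748866103466789, -0.22267613039067607, 0.003381999556035635], [-0.1514035448224594, 0.6515621452410717, -0.7433328578127337], [0.16331890148404724, -0.7251772968337377, -0.6689131666927753]] [0.5505844752463338, 0.08954974024094679, 0.8272358675741985]
clamp_nut [([323.6, 159.3, 27.7, 23.9], 0.75)]
jig [([337.0, 178.3, 181.8, 139.7], 0.79)]
wrench_grip [([282.0, 420.3, 195.4, 76.4], 0.58)]
rack []
```

View pics/scene0.png

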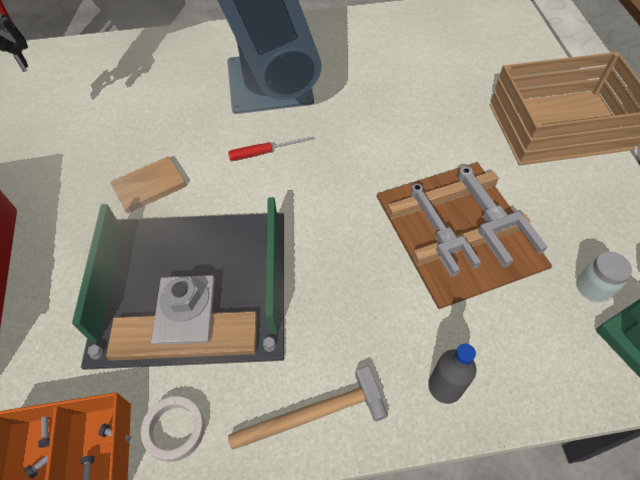

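View pics/side0.png

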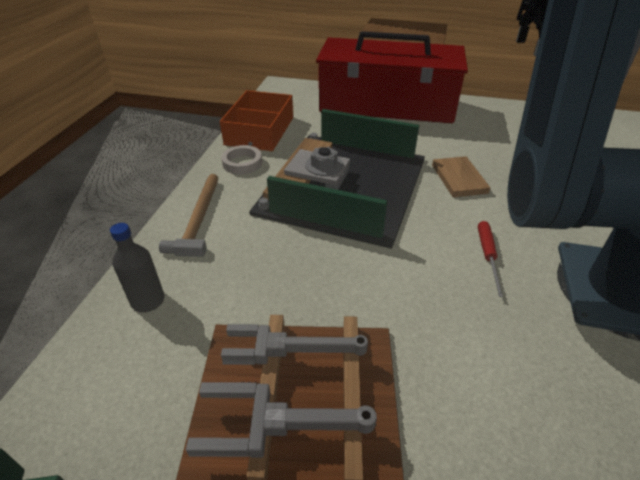

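The scene view shows the jig on the left, with its nut and stud at about (181,290). The rack is on the right. The larger wrench is the right-hand one there, with its handle hole at (466,171) and prong tips at (507,264) and (544,250). In the side view it's the nearer wrench, with its hole at (366,418).

```bash
cat > h.py <<'E'
import numpy as np,cv2
from cell import telemetry, vision, order, manip
from scipy.spatial.transform import Rotation as Ro
def ray(s,px,z):
    K,R,t=(np.array(s[k],float) for k in('camera_matrix','R','t'))
    d=R.T@np.linalg.solve(K,[px[0],px[1],1]);c=-R.T@t
    return (c+d*(z-c[2])/d[2])
def proj(s,X):
    K,R,t=(np.array(s[k],float) for k in('camera_matrix','R','t'))
    p=K@(R@np.array(X,float)+t);return p[:2]/p[2]
def tcp():
    o=telemetry.get_obs();q=o['tcp_rot'];return np.array(o['position']),Ro.from_quat([q[1],q[2],q[3],q[0]]),o
def toward(target,yaw):
    """rows from the present pose: tool down, closing axis (tool y) across a handle pointing at yaw"""
    p,R,o=tcp()
    best=None
    for k in(0,np.pi):
        # tool z down, tool x along yaw+k
        T=Ro.from_matrix(np.array([[np.cos(yaw+k),np.sin(yaw+k),0],[np.sin(yaw+k),-np.cos(yaw+k),0],[0,0,-1]]).T)
        rv=(R.inv()*T).as_rotvec()
        if best is None or np.linalg.norm(rv)<np.linalg.norm(best):best=rv
    return np.round(R.inv().apply(np.array(target)-p)*100,2),np.round(best,3),np.round(p,4),o['clock']
E
python3 - <<'E'
from h import *
for c,L in {'scene':[('hole',466,171,.064),('tipL',507,264,.064),('tipR',544,250,.064),('b1',377,195,.012),('b2',477,163,.012),('b3',551,267,.012),('b4',440,307,.012),('stud',181,289,.086),('wL1',107,206,.1),('wL2',78,325,.1),('wR1',272,199,.1),('wR2',271,327,.1),('jb',284,358,.012),('jb2',82,367,.012)],
 'side':[('hole',366,418,.064),('tipL',203,390,.064),('tipR',190,446,.064),('stud',324,152,.086),('wR1',384,205,.1),('wR2',270,180,.1),('wL1',417,125,.1),('wL2',322,112,.1)]}.items():
    s=vision.snapshot(c)
    for n,u,v,z in L: print(c,n,np.round(ray(s,(u,v),z),3))
E
```

```text
scene hole [0.427 0.378 0.064]
scene tipL [0.656 0.383 0.064]
scene tipR [0.638 0.462 0.064]
scene b1 [0.419 0.193 0.012]
scene b2 [0.368 0.434 0.012]
scene b3 [0.65  0.491 0.012]
scene b4 [0.698 0.252 0.012]
scene stud [ 0.621 -0.211  0.086]
scene wL1 [ 0.424 -0.348  0.1  ]
scene wL2 [ 0.669 -0.378  0.1  ]
scene wR1 [ 0.46  -0.031  0.1  ]
scene wR2 [ 0.725 -0.061  0.1  ]
scene jb [ 0.748 -0.048  0.012]
scene jb2 [ 0.707 -0.403  0.012]
side hole [0.424 0.382 0.064]
side tipL [0.644 0.393 0.064]
side tipR [0.628 0.466 0.064]
side stud [ 0.615 -0.206  0.086]
side wR1 [ 0.456 -0.022  0.1  ]
side wR2 [ 0.692 -0.053  0.1  ]
side wL1 [ 0.419 -0.357  0.1  ]
side wL2 [ 0.658 -0.371  0.1  ]
```

```bash
python3 -c "
from h import *
print(toward([.45,.385,.26],.21)); print(toward([.45,.385,.26],.21+1e-3))"
```

```text
(array([ 55.44, -75.8 ,  -0.97]), array([-0.   , -0.   ,  0.139]), array([ 0.188 , -0.5169,  0.2503]), 0.6)
(array([ 55.44, -75.8 ,  -0.97]), array([-0.   , -0.   ,  0.138]), array([ 0.188 , -0.5169,  0.2503]), 0.6)
```

```bash
python3 -m crank '{"offset":[[14,-19,0],[28,-38,0],[42,-57,0],[55.4,-75.8,-1],[55.4,-75.8,-1],[55.4,-75.8,-1],[55.4,-75.8,-1],[55.4,-75.8,-1],[55.4,-75.8,-1],[55.4,-75.8,-1],[55.4,-75.8,-1],[55.4,-75.8,-1],[55.4,-75.8,-1],[55.4,-75.8,-1],[55.4,-75.8,-1],[55.4,-75.8,-1],[55.4,-75.8,-1],[55.4,-75.8,-1]],"angular":[[0,0,0.139],[0,0,0.139],[0,0,0.139],[0,0,0.139],[0,0,0.139],[0,0,0.139],[0,0,0.139],[0,0,0.139],[0,0,0.139],[0,0,0.139],[0,0,0.139],[0,0,0.139],[0,0,0.139],[0,0,0.139],[0,0,0.139],[0,0,0.139],[0,0,0.139],[0,0,0.139]],"fingers":[-1,-1,-1,-1,-1,-1,-1,-1,-1,-1,-1,-1,-1,-1,-1,-1,-1,-1]}'
python3 - <<'E'
from h import *
s=vision.snapshot('wrist');cv2.imwrite('pics/w1.png',s['frame'])
print([(np.round(np.array(d['bbox'])*[640,480,640,480],1).tolist(),d['confidence']) for d in vision.search_frame('wrist','wrench_grip')])
print(np.round(-s['R'].T@s['t'],3))
E
```

```text
clock: 2.85
position: [0.4494, 0.3836, 0.2606]
tcp_rot: [0.0, 0.995, 0.104, 0.0]
ft_force: [0.1, -1.0, -0.2]
finger_gap: 0.0853
finger_force: 0.0
[([309.6, 128.7, 116.5, 257.5], 0.77)]
[0.515 0.398 0.385]
```

View pics/w1.png

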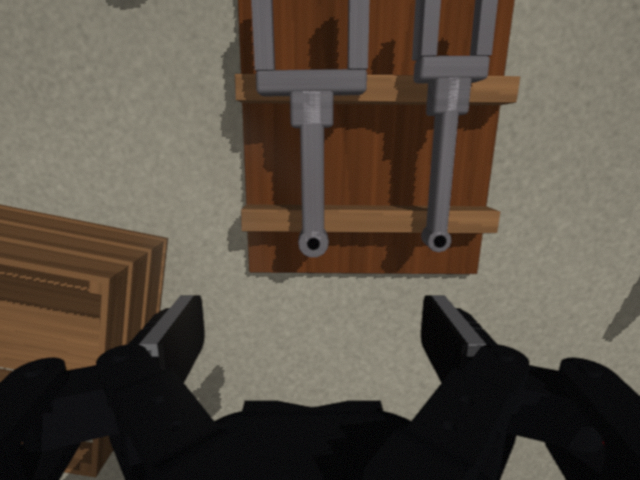

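The wrist view shows the larger wrench on the left: its handle end is at (314,257), its hole at (313,243) and its neck at (312,125). The rails are at rows 88 and 219.

Run:
```python
from h import *
s=vision.snapshot('wrist')
P=lambda u,v,z:np.round(ray(s,(u,v),z),4)
print('end',P(314,257,.064),P(313,243,.064),'neck',P(312,125,.064),P(311,92,.064))
r1=(P(243,207,.04)+P(243,231,.04))/2; r2=(P(497,209,.04)+P(497,231,.04))/2;r3=(P(237,75,.04)+P(237,100,.04))/2; r4=(P(518,77,.04)+P(518,102,.04))/2
print('rails',r1,r2,r3,r4,(r1+r2+r3+r4)/4)
e=P(314,257,.064);n=P(312,92,.064);y=np.arctan2(*(n-e)[[1,0]]);print('yaw',y, 'rack yaw',np.arctan2(*(r4-r2)[[1,0]]),np.arctan2(-(r2-r1)[0]*-1,-(r2-r1)[1]))
g=e+.092*np.array([np.cos(y),np.sin(y),0]);print('grip',g)
print(toward([g[0],g[1],.052],y))
```

```text
end [0.4114 0.3739 0.064 ] [0.4244 0.3776 0.064 ] neck [0.5254 0.3998 0.064 ] [0.5506 0.4059 0.064 ]
rails [0.42725 0.44745 0.04   ] [0.47695 0.2065  0.04   ] [0.5434  0.47115 0.04   ] [0.59285 0.22815 0.04   ] [0.5101125 0.3383125 0.04     ]
yaw 0.2201875475919114 rack yaw 0.1846706374673871 0.20341406105772625
grip [0.5011788  0.39399396 0.064     ]
(array([ 5.23,  0.07, 20.9 ]), array([-0.   , -0.001, -0.012]), array([0.4497, 0.3837, 0.261 ]), 3.0)
```

```bash
python3 -m crank '{"offset":[[5.2,0.1,3],[5.2,0.1,9],[5.2,0.1,15],[5.2,0.1,19],[5.2,0.1,20.8],[5.2,0.1,20.8],[5.2,0.1,20.8],[5.2,0.1,20.8],[5.2,0.1,20.8],[5.2,0.1,20.8],[5.2,0.1,20.8],[5.2,0.1,20.8]],"angular":[[0,0,0],[0,0,0],[0,0,0],[0,0,0],[0,0,0],[0,0,0],[0,0,0],[0,0,0],[0,0,0],[0,0,0],[0,0,0],[0,0,0]],"fingers":[-1,-1,-1,-1,-1,-1,1,1,1,1,1,1]}' 110
```

```text
clock: 4.5
position: [0.5011, 0.3949, 0.0535]
tcp_rot: [-0.0, 0.994, 0.105, 0.001]
ft_force: [-0.7, -0.2, 4.4]
finger_gap: 0.0185
finger_force: 108.7
```

```bash
python3 -m crank '{"offset":[[0,0,-5],[0,0,-11],[0,0,-17],[0,0,-20],[0,0,-20]],"angular":[[0,0,0],[0,0,0],[0,0,0],[0,0,0],[0,0,0]],"fingers":[1,1,1,1,1]}'; python3 -c "
from h import *
print(toward([.447,-.288,.25],.44))"
```

```text
clock: 5.12
position: [0.5014, 0.3952, 0.2545]
tcp_rot: [-0.001, 0.994, 0.105, 0.002]
ft_force: [0.6, 0.5, -5.5]
finger_gap: 0.0188
finger_force: 109.0
(array([-19.56,  65.68,   0.28]), array([-0.001, -0.004, -0.23 ]), array([0.5014, 0.3952, 0.2545]), 5.125)
```

```bash
python3 -m crank '{"offset":[[-1.5,5,0],[-3,10,0],[-4.5,15.5,0],[-6.2,21,0],[-8,27,0],[-9.8,33,0],[-11.5,39,0],[-13.3,45,0],[-15,51,0],[-16.8,57,0],[-18.5,62.5,0],[-19.5,65.7,0],[-19.5,65.7,0],[-19.5,65.7,0],[-19.5,65.7,0]],"angular":[[0,0,-0.02],[0,0,-0.04],[0,0,-0.06],[0,0,-0.08],[0,0,-0.1],[0,0,-0.12],[0,0,-0.14],[0,0,-0.16],[0,0,-0.18],[0,0,-0.2],[0,0,-0.22],[0,0,-0.23],[0,0,-0.23],[0,0,-0.23],[0,0,-0.23]],"fingers":[1,1,1,1,1,1,1,1,1,1,1,1,1,1,1]}'
python3 - <<'E'
from h import *
s=vision.snapshot('wrist');cv2.imwrite('pics/w2.png',s['frame'])
for n in('clamp_nut','wrench_grip'):print([(np.round(np.array(d['bbox'])*[640,480,640,480],1).tolist(),d['confidence']) for d in vision.search_frame('wrist',n)])
E
```

```text
clock: 7.0
position: [0.4466, -0.287, 0.2513]
tcp_rot: [-0.001, 0.976, 0.219, -0.0]
ft_force: [0.4, 0.5, -4.4]
finger_gap: 0.0183
finger_force: 109.3
[([326.6, 12.9, 74.6, 25.0], 0.7)]
[([309.6, 203.4, 334.3, 406.2], 0.92)]
```

View pics/w2.png

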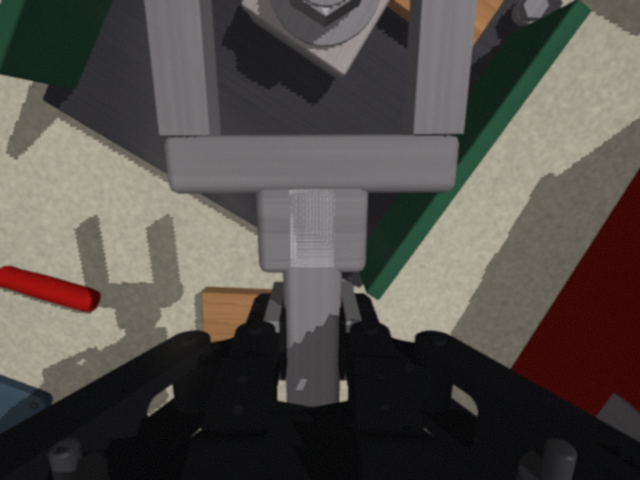

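The view shows the wrench straight in the grip, centred on column 313. The nut is partly out of frame at the top, around (327,5). I'll move forward along the handle to see the whole nut.

```bash
python3 -m crank '{"offset":[[4,0,0],[6.5,0,0],[6.5,0,0],[6.5,0,0],[6.5,0,0]],"angular":[[0,0,0],[0,0,0],[0,0,0],[0,0,0],[0,0,0]],"fingers":[1,1,1,1,1]}'
python3 - <<'E'
from h import *
s=vision.snapshot('wrist');cv2.imwrite('pics/w3.png',cv2.resize(s['frame'][:300,120:500],None,fx=2,fy=2,interpolation=cv2.INTER_CUBIC))
print(s['camera_matrix'],-s['R'].T@s['t'],[(np.round(np.array(d['bbox'])*[640,480,640,480],1).tolist(),d['confidence']) for d in vision.search_frame('wrist','clamp_nut')])
E
```

```text
clock: 7.78
position: [0.505, -0.261, 0.2524]
tcp_rot: [0.0, 0.976, 0.218, -0.0]
ft_force: [0.5, -0.2, -5.3]
finger_gap: 0.0184
finger_force: 109.3
[[364.35231823   0.         312.18137755]
 [  0.         364.35231823 238.44754724]
 [  0.           0.           1.        ]] [ 0.56564037 -0.23241286  0.37641403] [([323.9, 63.5, 75.2, 91.8], 0.6), ([308.0, 202.7, 330.1, 405.4], 0.55)]
```

View pics/w3.png

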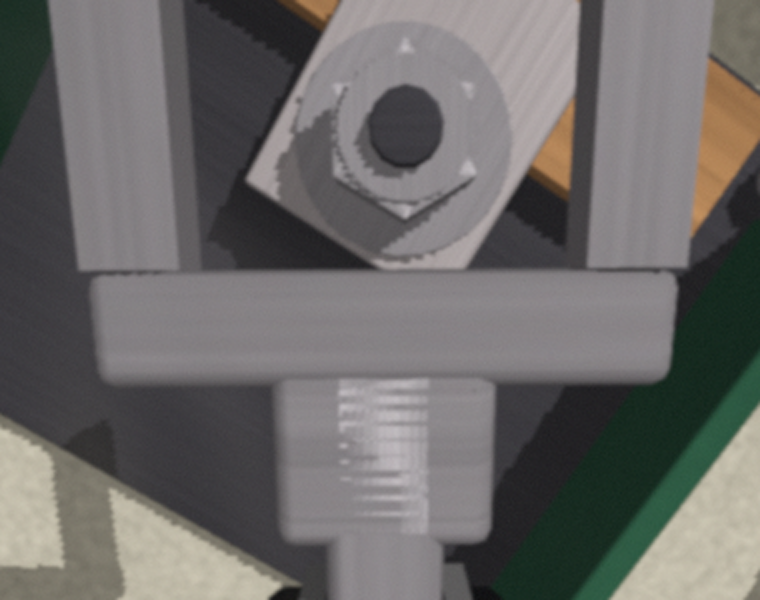

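The crop shows the nut between the prongs. Its hex corners are at crop pixels (405,42), (470,88), (470,165), (405,210), (337,88) and (337,165), so its flats run nearly parallel to the prongs. The stud is at (406,125).

```bash
cat >> h.py <<'E'
def hexfit(s,C,z=.077):
    W=np.array([ray(s,(120+u/2,v/2),z)[:2] for u,v in C]);c=W.mean(0);d=W-c
    a=np.arctan2(d[:,1],d[:,0]);th=np.angle(np.exp(6j*a).mean())/6
    return c,np.hypot(*d.T),th+np.pi/6   # centre, radii, a flat's direction(mod 60deg)
E
python3 - <<'E'
from h import *
s=vision.snapshot('wrist')
c,r,f=hexfit(s,[(405,42),(470,88),(470,165),(405,210),(337,88),(337,165)])
print(c,r,f, ray(s,(120+203,62.5),.086))
p,R,o=tcp();x=R.as_matrix()[:,0];yaw=np.arctan2(x[1],x[0]);print('yaw',yaw,[f+k*np.pi/3 for k in(-1,0,1)])
# wrench axis/jaw centre line in image at z of wrench top
L=ray(s,(120+94/2,325/2),.262);Rr=ray(s,(120+676/2,325/2),.262);m=(L+Rr)/2;k=ray(s,(120+386/2,570/2),.262);print('axis yaw',np.arctan2(*(m-k)[[1,0]]),m,'lateral',R.inv().apply(m-p))
E
```

```text
[ 0.61749114 -0.21655848] [0.02865293 0.02787723 0.02846158 0.02928673 0.0283722  0.02863338] 0.9652028055375372 [ 0.6169835  -0.21734829  0.086     ]
yaw 0.4390129036042531 [np.float64(-0.0819947456590604), np.float64(0.9652028055375372), np.float64(2.012400356734135)]
axis yaw 0.4423073352551829 [ 0.55907645 -0.2358292   0.262     ] lateral [ 5.96318182e-02 -2.93980734e-05 -9.55195731e-03]
```

```bash
python3 -c "
from h import *
a=.4416;print(toward([.6175-.112*np.cos(a),-.2155-.112*np.sin(a),.135],a))"
```

```text
(array([ 0.92,  0.67, 11.75]), array([ 0.   ,  0.   , -0.003]), array([ 0.5051, -0.2612,  0.2525]), 7.925)
```

```bash
python3 -m crank '{"offset":[[0.9,0.6,4],[0.9,0.6,9],[0.9,0.6,11.8],[0.9,0.6,11.8],[0.9,0.6,11.8]],"angular":[[0,0,0],[0,0,0],[0,0,0],[0,0,0],[0,0,0]],"fingers":[1,1,1,1,1]}'
python3 - <<'E'
from h import *
s=vision.snapshot('wrist');cv2.imwrite('pics/w4.png',cv2.resize(s['frame'][:300,120:500],None,fx=2,fy=2,interpolation=cv2.INTER_CUBIC))
E
```

```text
clock: 8.55
position: [0.517, -0.2634, 0.1358]
tcp_rot: [0.001, 0.976, 0.218, 0.001]
ft_force: [0.5, 0.7, -4.5]
finger_gap: 0.018
finger_force: 109.0
```

View pics/w4.png

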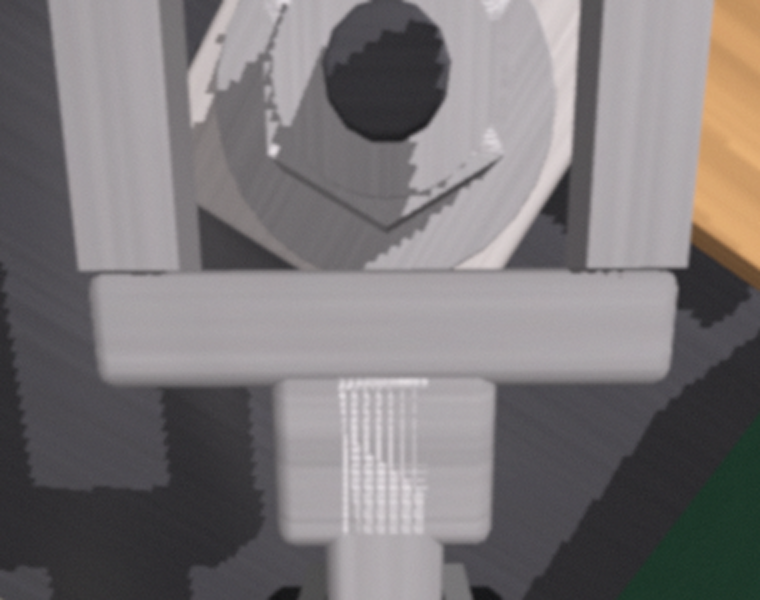

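In this closer view the stud is centred at crop (387,70) and the nut spans columns 272–502. That puts it on the wrench axis at column 385, so the jaw is centred sideways.

Run:
```python
from h import *
s=vision.snapshot('wrist');p,R,o=tcp()
for u,v,z in[(387,70,.086),(387,80,.077),(387,270,.147),(502,155,.077),(272,155,.077),(387,228,.077)]:print(np.round(R.inv().apply(ray(s,(120+u/2,v/2),z)-p)*100,2))
```

```text
[10.96  0.05  5.06]
[10.98  0.06  5.96]
[ 6.78  0.03 -1.04]
[9.4  2.74 5.97]
[ 9.4  -2.62  5.95]
[7.79 0.06 5.96]
```

```bash
python3 -m crank '{"offset":[[-0.2,0.05,2],[-0.2,0.05,4],[-0.2,0.05,5],[-0.2,0.05,5.6],[-0.2,0.05,6.2],[-0.2,0.05,6.8],[-0.2,0.05,7.2],[-0.2,0.05,7.2]],"angular":[[0,0,0],[0,0,0],[0,0,0],[0,0,0],[0,0,0],[0,0,0],[0,0,0],[0,0,0]],"fingers":[1,1,1,1,1,1,1,1]}'
```

```text
clock: 9.65
position: [0.5148, -0.2638, 0.0625]
tcp_rot: [0.0, 0.976, 0.218, 0.0]
ft_force: [-0.9, 0.8, -2.4]
finger_gap: 0.0188
finger_force: 110.0
```

```bash
python3 -m crank '{"offset":[[0.06,-1.12,0],[0.22,-2.23,0],[0.5,-3.31,0],[0.88,-4.36,0],[1.37,-5.37,0],[1.96,-6.32,0],[1.96,-6.32,0]],"angular":[[0,0,0.1],[0,0,0.2],[0,0,0.3],[0,0,0.4],[0,0,0.5],[0,0,0.6],[0,0,0.6]],"fingers":[1,1,1,1,1,1,1]}'; python3 -c "
from h import *
p,R,o=tcp();print(o['wrist_torque'],R.as_matrix()[:,0],p+.112*R.as_matrix()[:,0])"
```

```text
clock: 10.52
position: [0.5061, -0.1987, 0.0628]
tcp_rot: [0.001, 0.997, -0.079, 0.001]
ft_force: [-0.3, -4.7, -4.7]
finger_gap: 0.0182
finger_force: 109.4
[-0.49205911  0.09259778 -0.4136006 ] [ 0.98737396 -0.15839803  0.00165211] [ 0.61673582 -0.21647059  0.06301105]
```

```bash
python3 -m crank '{"offset":[[0.06,-1.12,0],[0.22,-2.23,0],[0.5,-3.31,0],[0.88,-4.36,0],[1.37,-5.37,0],[1.96,-6.32,0],[2.28,-6.78,0],[2.28,-6.78,0]],"angular":[[0,0,0.1],[0,0,0.2],[0,0,0.3],[0,0,0.4],[0,0,0.5],[0,0,0.6],[0,0,0.65],[0,0,0.65]],"fingers":[1,1,1,1,1,1,1,1]}'; python3 -c "
from h import *
p,R,o=tcp();x=R.as_matrix()[:,0];print(o['wrist_torque'],np.arctan2(x[1],x[0]),p+.112*x)"
```

```text
clock: 11.52
position: [0.5393, -0.1356, 0.0626]
tcp_rot: [0.0, 0.92, -0.393, 0.001]
ft_force: [0.4, -2.8, -3.6]
finger_gap: 0.0182
finger_force: 109.5
[-0.41638818  0.01294583 -0.10641059] -0.8077906355556453 [ 0.61667935 -0.21654805  0.06274478]
```

```bash
python3 -m crank '{"offset":[[0.06,1.12,0],[0.27,2.44,0],[0.27,2.44,-2],[0.27,2.44,-5],[0.27,2.44,-7.5],[0.27,2.44,-7.5],[0.76,4.05,-7.5],[1.48,5.57,-7.5],[2.42,6.96,-7.5],[3.56,8.19,-7.5],[4.87,9.24,-7.5],[6.32,10.08,-7.5],[7.88,10.7,-7.5],[8.09,10.76,-7.5],[8.09,10.76,-7.5],[8.09,10.76,-7.5]],"angular":[[0,0,-0.1],[0,0,-0.22],[0,0,-0.22],[0,0,-0.22],[0,0,-0.22],[0,0,-0.22],[0,0,-0.37],[0,0,-0.52],[0,0,-0.67],[0,0,-0.82],[0,0,-0.97],[0,0,-1.12],[0,0,-1.27],[0,0,-1.29],[0,0,-1.29],[0,0,-1.29]],"fingers":[1,1,1,1,1,1,1,1,1,1,1,1,1,1,1,1]}';  python3 - <<'E'
from h import *
s=vision.snapshot('wrist');cv2.imwrite('pics/w5.png',cv2.resize(s['frame'][:300,120:500],None,fx=2,fy=2,interpolation=cv2.INTER_CUBIC))
E
```

```text
clock: 13.52
position: [0.5162, -0.2668, 0.1368]
tcp_rot: [-0.001, 0.971, 0.237, -0.0]
ft_force: [0.2, -0.1, -4.2]
finger_gap: 0.0181
finger_force: 109.4
```

View pics/w5.png

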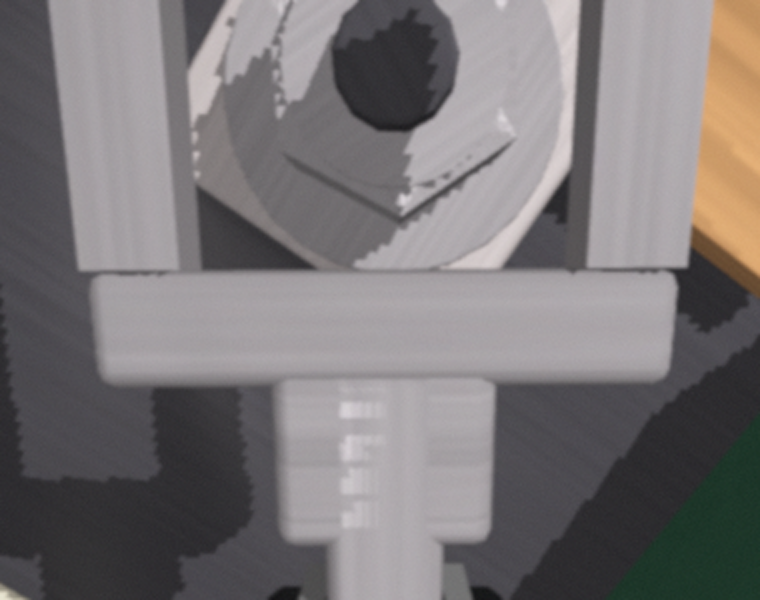

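The stud is now at crop (396,62), about 2.5 mm to the right of the wrench axis. The side corners at (284,155) and (515,135) slope by 0.08 rad, so the wrench needs a −0.08 rad turn about the nut before it goes down.

```bash
python3 -m crank '{"offset":[[0,1.15,1],[0,1.15,2],[0,1.15,4],[0,1.15,5],[0,1.15,5.6],[0,1.15,6.2],[0,1.15,6.8],[0,1.15,7.4],[0,1.15,7.4]],"angular":[[0,0,-0.08],[0,0,-0.08],[0,0,-0.08],[0,0,-0.08],[0,0,-0.08],[0,0,-0.08],[0,0,-0.08],[0,0,-0.08],[0,0,-0.08]],"fingers":[1,1,1,1,1,1,1,1,1]}';python3 -c "
from h import *
p,R,o=tcp();x=R.as_matrix()[:,0];print(o['wrist_torque'],np.arctan2(x[1],x[0]),p+.112*x)"
```

```text
clock: 14.7
position: [0.5219, -0.2779, 0.063]
tcp_rot: [-0.0, 0.961, 0.276, -0.0]
ft_force: [0.6, -0.0, -4.9]
finger_gap: 0.0183
finger_force: 109.5
[-0.08343568  0.08626696  0.01236735] 0.5596226829421634 [ 0.61681473 -0.21842813  0.06300359]
```

```bash
python3 -m crank '{"offset":[[0.06,-1.12,0],[0.22,-2.23,0],[0.5,-3.31,0],[0.88,-4.36,0],[1.37,-5.37,0],[1.96,-6.32,0],[2.28,-6.78,0],[2.28,-6.78,0]],"angular":[[0,0,0.1],[0,0,0.2],[0,0,0.3],[0,0,0.4],[0,0,0.5],[0,0,0.6],[0,0,0.65],[0,0,0.65]],"fingers":[1,1,1,1,1,1,1,1]}'; python3 -m crank '{"offset":[[0.06,-1.12,0],[0.22,-2.23,0],[0.5,-3.31,0],[0.88,-4.36,0],[1.37,-5.37,0],[1.37,-5.37,0]],"angular":[[0,0,0.1],[0,0,0.2],[0,0,0.3],[0,0,0.4],[0,0,0.5],[0,0,0.5]],"fingers":[1,1,1,1,1,1]}'; python3 -c "
from h import *
p,R,o=tcp();x=R.as_matrix()[:,0];print(o['wrist_torque'],np.arctan2(x[1],x[0]),p+.112*x)"
```

```text
clock: 15.7
position: [0.5045, -0.2075, 0.0633]
tcp_rot: [-0.0, 0.999, -0.044, -0.001]
ft_force: [-2.3, 2.4, -4.3]
finger_gap: 0.0184
finger_force: 109.4
clock: 16.45
position: [0.523, -0.1547, 0.0631]
tcp_rot: [-0.001, 0.957, -0.29, -0.001]
ft_force: [-3.8, 3.6, -3.6]
finger_gap: 0.0179
finger_force: 109.6
[0.6163463  0.48029036 0.20118882] -0.5890094359108975 [ 0.61613544 -0.21692464  0.06277456]
```

```bash
S='from h import *
p,R,o=tcp();x=R.as_matrix()[:,0];print(o["wrist_torque"],np.arctan2(x[1],x[0]))'
python3 -m crank '{"offset":[[0.014,-0.56,0],[0.06,-1.12,0],[0.06,-1.12,0]],"angular":[[0,0,0.05],[0,0,0.1],[0,0,0.1]],"fingers":[1,1,1]}'|grep ft;python3 -c "$S"
python3 -m crank '{"offset":[[0.005,-0.34,0],[0.005,-0.34,0]],"angular":[[0,0,0.03],[0,0,0.03]],"fingers":[1,1]}'|grep ft;python3 -c "$S"
python3 -m crank '{"offset":[[0.005,-0.34,0],[0.005,-0.34,0]],"angular":[[0,0,0.03],[0,0,0.03]],"fingers":[1,1]}'|grep ft;python3 -c "$S"
```

```text
ft_force: [-3.4, 5.4, -2.9]
[0.76363157 0.39027884 0.2935272 ] -0.6886349962490269
ft_force: [-2.8, 6.1, -3.9]
[0.79837458 0.4081805  0.40438035] -0.7183603650491199
ft_force: [-2.5, 5.4, -3.6]
[0.79187966 0.44157604 0.42777551] -0.7484400627792801
```

```bash
S='from h import *
p,R,o=tcp();x=R.as_matrix()[:,0];print(o["wrist_torque"],np.arctan2(x[1],x[0]),p+.112*x)'
python3 -m crank '{"offset":[[0.005,-0.34,0],[0.005,-0.34,0]],"angular":[[0,0,0.03],[0,0,0.03]],"fingers":[1,1]}'|grep ft;python3 -c "$S"
python3 -m crank '{"offset":[[0.005,-0.34,0],[0.005,-0.34,0]],"angular":[[0,0,0.03],[0,0,0.03]],"fingers":[1,1]}'|grep ft;python3 -c "$S"
```

```text
ft_force: [-3.5, 6.1, -3.6]
[0.76884186 0.44927468 0.34033291] -0.7785298670448031 [ 0.6160963  -0.21714227  0.06267869]
ft_force: [-2.9, 5.2, -4.8]
[0.72696143 0.4122115  0.31970922] -0.8085764885736761 [ 0.61634108 -0.21730308  0.06277265]
```

```bash
S='from h import *
p,R,o=tcp();x=R.as_matrix()[:,0];print(o["wrist_torque"],np.arctan2(x[1],x[0]),p+.112*x)'
python3 -m crank '{"offset":[[0.005,-0.34,0],[0.005,-0.34,0]],"angular":[[0,0,0.03],[0,0,0.03]],"fingers":[1,1]}'|grep ft;python3 -c "$S"
python3 -m crank '{"offset":[[0.005,-0.34,0],[0.005,-0.34,0]],"angular":[[0,0,0.03],[0,0,0.03]],"fingers":[1,1]}'|grep ft;python3 -c "$S"
```

```text
ft_force: [-2.7, 3.5, -5.2]
[0.47811429 0.58305687 0.5238042 ] -0.8395266385957614 [ 0.61667409 -0.21796814  0.06298646]
ft_force: [-3.2, -0.6, -6.3]
[0.08878607 0.67091546 0.5780576 ] -0.8705330962018005 [ 0.61708818 -0.2185707   0.06323377]
```

```bash
S='from h import *
p,R,o=tcp();x=R.as_matrix()[:,0];print(o["wrist_torque"],np.arctan2(x[1],x[0]),p+.112*x)
s=vision.snapshot("scene");cv2.imwrite("pics/s6.png",cv2.resize(s["frame"][180:380,60:310],None,fx=3,fy=3,interpolation=cv2.INTER_CUBIC))'
python3 -m crank '{"offset":[[0.005,-0.34,0],[0.005,-0.34,0],[0.005,-0.34,0]],"angular":[[0,0,0.03],[0,0,0.03],[0,0,0.03]],"fingers":[1,1,1]}'|grep ft;python3 -c "$S"
```

```text
ft_force: [-2.5, -4.8, -8.0]
[-0.45286209  0.622376    0.64384198] -0.9002613179258683 [ 0.61742732 -0.21923684  0.06353503]
```

View pics/s6.png

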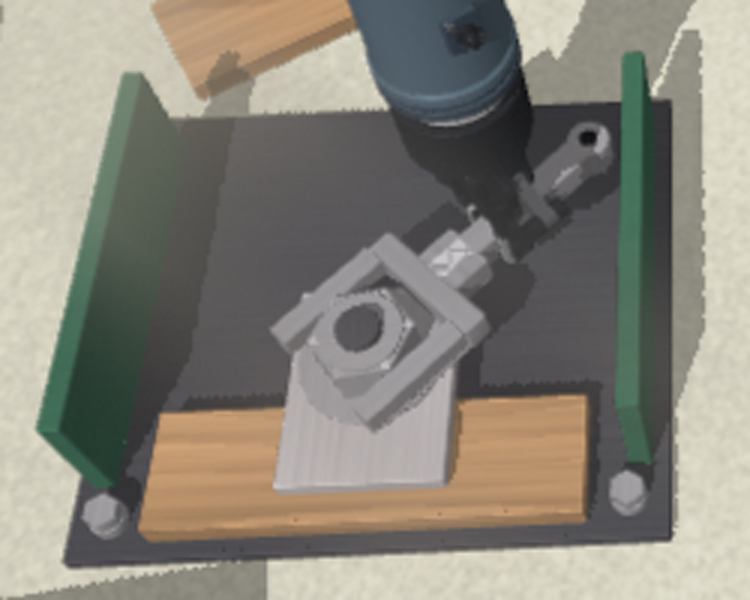

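The handle end, at crop (590,140), is still clear of the right wall at column 622, so the rising torque is probably the nut's stop. I'll back off, lift and look at the nut to check.

```bash
python3 -m crank '{"offset":[[0.06,1.12,0],[0.22,2.23,0],[0.605,3.63,0],[0.605,3.63,0],[0.605,3.63,-2],[0.605,3.63,-5],[0.605,3.63,-7.5],[0.605,3.63,-7.5],[0.605,3.63,-7.5]],"angular":[[0,0,-0.1],[0,0,-0.2],[0,0,-0.33],[0,0,-0.33],[0,0,-0.33],[0,0,-0.33],[0,0,-0.33],[0,0,-0.33],[0,0,-0.33]],"fingers":[1,1,1,1,1,1,1,1,1]}';  python3 - <<'E'
from h import *
s=vision.snapshot('wrist');cv2.imwrite('pics/w7.png',cv2.resize(s['frame'][:300,120:500],None,fx=2,fy=2,interpolation=cv2.INTER_CUBIC))
p,R,o=tcp();x=R.as_matrix()[:,0];print(np.arctan2(x[1],x[0]))
E
```

```text
clock: 19.88
position: [0.5251, -0.1583, 0.1398]
tcp_rot: [0.0, 0.959, -0.282, 0.003]
ft_force: [5.1, -0.4, 2.4]
finger_gap: 0.0181
finger_force: 114.3
-0.5712272730909225
```

View pics/w7.png

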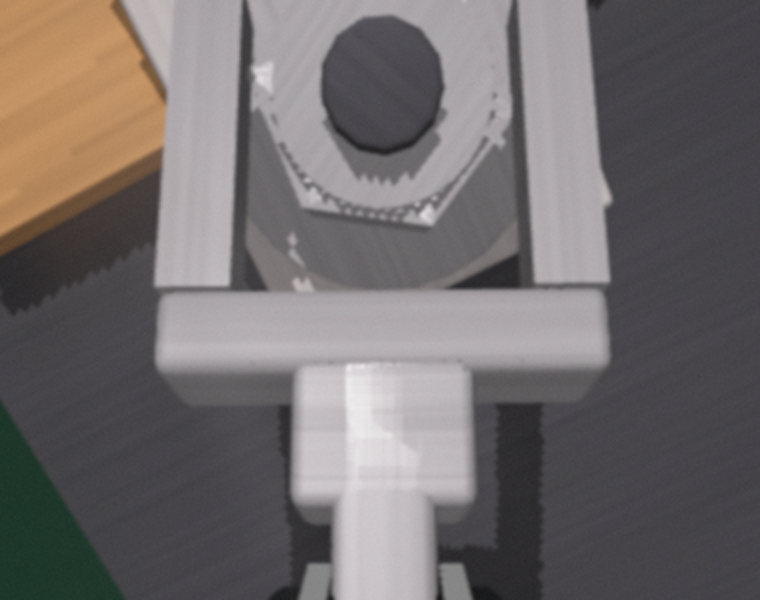

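The wrench jammed on the nut and pitched head-down in the grip: its bar looks narrower and lower. The nut's bottom edge, from (302,207) to (432,225), shows that backing off also dragged the nut back about 0.3 rad. Before I move anything I'll check the forces.

Run:
```python
from h import *
s=vision.snapshot('wrist');s=vision.snapshot('wrist')
p,R,o=tcp();print(p,o['ft_force'],o['wrist_torque'],o['finger_force'],R.as_matrix()[:,2],o['clock'])
P=lambda u,v,z:np.round(R.inv().apply(ray(s,(120+u/2,v/2),z)-p)*100,2)
print('stud',P(382,85,.086),'corners',P(302,207,.077),P(432,225,.077),P(262,100,.077),P(505,125,.077))
c=s['camera_matrix'];K=np.array(c)
# prong inner spacing in px at bottom (near bar) and top of crop -> depth (61mm)
for (a,b,v) in((248,520,270),(247,515,5)): print(364.35*.061/((b-a)/2))
```

```text
[ 0.52484871 -0.15835248  0.13947089] [5.3523351  1.14141043 3.65327399] [-0.40214092 -1.83795515  0.37328994] 114.35628175735474 [ 0.00527448 -0.00213044 -0.99998382] 20.025
stud [10.77 -0.02  5.41] corners [ 8.32 -1.96  6.3 ] [7.9  1.19 6.29] [10.67 -2.82  6.31] [10.12  2.87  6.3 ]
0.1634216911764706
0.1658608208955224
```

```bash
python3 -m crank '{"offset":[[0,0,-0.5],[0,0,-1],[0,0,-1]],"angular":[[0,0,0],[0,0,0],[0,0,0]],"fingers":[1,1,1]}'
python3 - <<'E'
from h import *
p,R,o=tcp();print(p,o['ft_force'],o['wrist_torque'])
s=vision.snapshot('wrist')
cv2.imwrite('pics/w8.png',np.hstack([s['frame'][:480,120:500],cv2.resize(vision.snapshot('side')['frame'][90:250,240:440],(420,336))[:, :] if False else np.zeros((480,1,3),np.uint8)]))
sd=vision.snapshot('side')['frame'];cv2.imwrite('pics/sd8.png',sd)
a=s['frame'][:300,120:500];b=cv2.resize(sd[90:240,240:440],(400,300),interpolation=cv2.INTER_CUBIC);cv2.imwrite('pics/combo8.png',np.hstack([a,b]))
E
```

```text
clock: 20.4
position: [0.5214, -0.1564, 0.147]
tcp_rot: [-0.001, 0.96, -0.281, -0.002]
ft_force: [0.5, 2.8, -4.6]
finger_gap: 0.0182
finger_force: 113.8
[ 0.52143    -0.15640645  0.14704755] [ 0.51847586  2.83295172 -4.63167578] [ 0.78169748 -0.40135858  0.5088673 ]
```

```bash
python3 -m crank '{"offset":[[0,0,-3],[0,0,-7],[0,0,-10],[0,0,-10],[0,0,-10]],"angular":[[0,0,0],[0,0,0],[0,0,0],[0,0,0],[0,0,0]],"fingers":[1,1,1,1,1]}'
python3 - <<'E'
from h import *
p,R,o=tcp();print(p,o['ft_force'],o['wrist_torque'])
s=vision.snapshot('wrist');f=s['frame'];cv2.imwrite('pics/w9.png',f)
print([(np.round(np.array(d['bbox'])*[640,480,640,480],1).tolist(),round(d['confidence'],2)) for d in vision.search_frame('wrist','wrench_grip')])
print([(np.round(np.array(d['bbox'])*[640,480,640,480],1).tolist(),round(d['confidence'],2)) for d in vision.search_frame('wrist','clamp_nut')])
g=cv2.GaussianBlur(cv2.cvtColor(f,cv2.COLOR_BGR2GRAY),(3,3),0)
for r in (100,120,140,150,160,170,180,190,200,210,240,260,280): # strong column edges
    d=np.diff(g[r].astype(int));print(r,[(i,int(d[i])) for i in range(140,500) if abs(d[i])>22 and abs(d[i])==max(abs(d[max(0,i-3):i+4]))])
E
```

```text
clock: 21.12
position: [0.5215, -0.1576, 0.2464]
tcp_rot: [-0.0, 0.96, -0.282, -0.002]
ft_force: [-1.1, 1.2, -5.1]
finger_gap: 0.0184
finger_force: 113.9
[ 0.52149107 -0.15759013  0.24635948] [-1.1191218   1.22633561 -5.07541362] [0.02314756 0.09038234 0.0197642 ]
[([310.8, 202.5, 227.2, 405.0], 0.9), ([37.6, 386.4, 72.3, 91.9], 0.26)]
[([312.7, 73.0, 86.2, 84.3], 0.81)]
100 [(237, -29), (252, 34), (377, -33), (384, 26), (420, -27)]
120 [(199, 30), (236, -27), (262, 33), (385, 28), (422, -29)]
140 [(198, 26), (235, -29), (272, 30), (386, 28), (424, -28)]
150 []
160 []
170 [(199, 23)]
180 []
190 []
200 []
210 []
240 [(143, -28)]
260 [(155, -29)]
280 [(168, -29), (499, -23)]
```

Run:
```python
import cv2,numpy as np
for n,lo,hi in(('w2',(135,180),(445,490)),('w9',(185,215),(405,440))):
    g=cv2.GaussianBlur(cv2.cvtColor(cv2.imread(f'pics/{n}.png'),cv2.COLOR_BGR2GRAY),(3,3),0).astype(int)
    D=[]
    for r in range(4,125):
        d=np.abs(np.diff(g[r]));a=lo[0]+d[lo[0]:lo[1]].argmax();b=hi[0]+d[hi[0]:hi[1]].argmax()
        w=b-a;D.append((r,w))
    D=np.array(D,float)
    for _ in range(3):
        c=np.polyfit(D[:,0],D[:,1],1);e=abs(D[:,1]-np.polyval(c,D[:,0]));D=D[e<max(2,2*np.median(e))]
    k=.092*364.35
    z=lambda r:k/np.polyval(c,r); Y=lambda r:(238.4-r)/364.35*z(r)
    print(n,len(D),c,'depth@0,140',z(0),z(140),'slope',(z(0)-z(140))/(Y(0)-Y(140)), 'depth at jaw fwd', [(r,round(Y(r),3)) for r in(0,60,140)])
```

```text
w2 84 [-2.22729470e-01  3.34190872e+02] depth@0,140 0.10030256003887009 0.11062452956103141 slope -0.2887006187066583 depth at jaw fwd [(0, np.float64(0.066)), (60, np.float64(0.051)), (140, np.float64(0.03))]
w9 120 [1.60677822e-01 2.03355326e+02] depth@0,140 0.1648356141704955 0.1484178314602388 slope 0.24225251178790103 depth at jaw fwd [(0, np.float64(0.108)), (60, np.float64(0.077)), (140, np.float64(0.04))]
```

Run:
```python
from h import *
from scipy.optimize import least_squares
s=vision.snapshot('wrist');p,R,o=tcp()
K,Rc,t=(np.array(s[k],float) for k in('camera_matrix','R','t'))
M=Rc@R.as_matrix(); m=Rc@p+t   # tool->cam
def edge(pp,side):
    h,th,x0=pp[0],pp[1],0
    c,sn=np.cos(th),np.sin(th); L=[]
    for a in(.075,.13):  # along wrench ; top at -.012 (tool z down)
        L.append([a*c+.012*sn, side*.046+pp[2], h+a*sn-.012*c])
    q=[(K@(M@np.array(X)+m)) for X in L];q=[v[:2]/v[2] for v in q];return q
for n,lo,hi in(('w2',(135,180),(445,490)),('w9',(185,215),(405,440))):
    g=cv2.GaussianBlur(cv2.cvtColor(cv2.imread(f'pics/{n}.png'),cv2.COLOR_BGR2GRAY),(3,3),0).astype(int)
    r=np.arange(4,125);d=np.abs(np.diff(g,axis=1))
    A=lo[0]+d[r,lo[0]:lo[1]].argmax(1)+.5;B=hi[0]+d[r,hi[0]:hi[1]].argmax(1)+.5
    def res(pp):
        o=[]
        for side,E in((-1,A),(1,B)):
            (u0,v0),(u1,v1)=edge(pp,side);o.append(u0+(r-v0)*(u1-u0)/(v1-v0)-E)
        return np.concatenate(o)
    f=least_squares(res,[0,0,0],loss='soft_l1');print(n,f.x,np.median(abs(f.fun)))
```

```text
w2 [ 4.37579039e-03 -2.03132224e-02  3.15285906e-06] 0.3450715033361007
w9 [ 7.10017516e-03  5.07551725e-01 -1.86123467e-04] 0.29927840699295416
```

```bash
cat >> h.py <<'E'
def nutang(img,K,Rc,t,c,show=None):
    """flat direction (mod 60 deg) of the nut from gradient directions round its rim, top-down patch 5 px/mm"""
    K,Rc,t=(np.array(a,float) for a in(K,Rc,t))
    # scan centre / angle for best hexagon edge score
    g=cv2.GaussianBlur(cv2.cvtColor(img,cv2.COLOR_BGR2GRAY),(3,3),0).astype(np.float32)
    n=400;u,v=np.meshgrid(np.arange(n),np.arange(n));X=np.stack([c[0]+(u-200)/4e3,c[1]+(v-200)/4e3,np.full(u.shape,.077)],-1)
    q=(X@Rc.T+t)@K.T;mp=(q[...,:2]/q[...,2:]).astype(np.float32)
    P=cv2.remap(g,mp[...,0],mp[...,1],cv2.INTER_LINEAR,borderValue=0)
    gx=cv2.Sobel(P,cv2.CV_32F,1,0,ksize=5)/50;gy=cv2.Sobel(P,cv2.CV_32F,0,1,ksize=5)/50
    best=[]
    l=np.linspace(-.013,.013,27)
    for a in np.arange(0,np.pi/3,.01):
        for dx in np.arange(-.003,.0031,.001):
            for dy in np.arange(-.003,.0031,.001):
                sc=0
                for k in range(6):
                    na=a+np.pi/2+k*np.pi/3;nx,ny=np.cos(na),np.sin(na)
                    x=(dx+.0272*nx-l*ny)*4e3+200;y=(dy+.0272*ny+l*nx)*4e3+200
                    xi,yi=x.astype(int),y.astype(int)
                    sc+=np.minimum(abs(gx[yi,xi]*nx+gy[yi,xi]*ny),30).mean()
                best.append((sc,a,dx,dy))
    best.sort(reverse=True);return best[:3]
E
cat > t.py <<'E'
from h import *
s=vision.snapshot('wrist');p,R,o=tcp();K,Rc,t=(np.array(s[k],float) for k in('camera_matrix','R','t'))
M=Rc@R.as_matrix();m=Rc@p+t
for n,pos,q,crop in(('w3',[.505,-.261,.2524],[0,.976,.218,0],1),('w4',[.517,-.2634,.1358],[.001,.976,.218,.001],1),('w5',[.5162,-.2668,.1368],[-.001,.971,.237,0],1),('w7',[.5251,-.1583,.1398],[0,.959,-.282,.003],1),('w9',p,None,0)):
    Rt=R if q is None else Ro.from_quat([q[1],q[2],q[3],q[0]])
    R2=M@Rt.as_matrix().T;t2=m-R2@np.array(pos)
    im=cv2.imread(f'pics/{n}.png')
    if crop:
        f=np.zeros((480,640,3),np.uint8);f[:300,120:500]=cv2.resize(im,(380,300),interpolation=cv2.INTER_AREA);im=f
    print(n,[np.round(b,4).tolist() for b in nutang(im,K,R2,t2,(.6172,-.217))])
E
python3 t.py
```

```text
w3 [[38.6509, 0.46, -0.001, 0.0], [38.5688, 0.47, -0.001, 0.0], [38.442, 0.45, -0.001, 0.0]]
w4 [[50.492, 0.44, -0.002, -0.001], [49.8809, 0.48, -0.001, 0.0], [49.5081, 0.49, -0.001, 0.0]]
w5 [[50.5403, 0.56, 0.0, -0.002], [49.7935, 0.54, -0.002, -0.001], [49.6724, 0.55, -0.002, -0.001]]
w7 [[70.8873, 0.87, -0.001, 0.001], [70.6677, 0.86, -0.001, 0.001], [69.8721, 0.85, -0.001, 0.001]]
w9 [[30.5632, 0.87, 0.0, 0.001], [30.515, 0.85, 0.0, 0.001], [30.4381, 0.84, 0.0, 0.001]]
```

```bash
python3 -c "
from h import *
print(toward([.501,.395,.246],.2105))"
```

```text
(array([-31.62, -45.37,   0.16]), array([-0.001,  0.003, -0.781]), array([ 0.5222, -0.1576,  0.2469]), 21.375)
```

```bash
python3 -m crank '{"offset":[[-2.5,-4,0],[-6,-8.6,0],[-9.5,-13.5,0],[-13,-18.6,0],[-16.5,-23.6,0],[-20,-28.7,0],[-23.5,-33.7,0],[-27,-38.8,0],[-30,-43,0],[-31.6,-45.4,0],[-31.6,-45.4,0],[-31.6,-45.4,0],[-31.6,-45.4,0]],"angular":[[0,0,-0.06],[0,0,-0.14],[0,0,-0.22],[0,0,-0.3],[0,0,-0.38],[0,0,-0.46],[0,0,-0.54],[0,0,-0.62],[0,0,-0.72],[0,0,-0.78],[0,0,-0.78],[0,0,-0.78],[0,0,-0.78]],"fingers":[1,1,1,1,1,1,1,1,1,1,1,1,1]}'
```

```text
clock: 23.0
position: [0.502, 0.3938, 0.2481]
tcp_rot: [0.0, 0.995, 0.104, -0.0]
ft_force: [-0.1, 0.2, -5.0]
finger_gap: 0.0182
finger_force: 113.6
```

```bash
python3 -m crank '{"offset":[[0,0.05,5],[0,0.05,10],[0,0.05,14],[0,0.05,14],[0,0.05,14]],"angular":[[0,0,0],[0,0,0],[0,0,0],[0,0,0],[0,0,0]],"fingers":[1,1,1,1,1]}'|grep -E 'pos|ft'
python3 -m crank '{"offset":[[0,0,0],[0,0,0.5],[0,0,1],[0,0,1.5],[0,0,2]],"angular":[[0,0,0],[0,0,0],[0,0,0],[0,0,0],[0,0,0]],"fingers":[1,1,1,1,1]}' 30|grep -E 'pos|ft'
python3 -m crank '{"offset":[[0,0,0.5],[0,0,1],[0,0,1.5],[0,0,2],[0,0,2]],"angular":[[0,0,0],[0,0,0],[0,0,0],[0,0,0],[0,0,0]],"fingers":[1,1,1,1,1]}' 30
```

```text
position: [0.5034, 0.3945, 0.1103]
ft_force: [0.4, 0.4, -4.5]
position: [0.5027, 0.3952, 0.0898]
ft_force: [-2.4, -1.3, 5.1]
clock: 24.88
position: [0.5026, 0.3955, 0.071]
tcp_rot: [-0.001, 0.994, 0.105, 0.002]
ft_force: [-5.6, -0.8, 11.2]
finger_gap: 0.0183
finger_force: 114.4
```

```bash
python3 -m crank '{"offset":[[0,0,0.5],[0,0,1],[0,0,1.4],[0,0,1.7],[0,0,1.7]],"angular":[[0,0,0],[0,0,0],[0,0,0],[0,0,0],[0,0,0]],"fingers":[1,1,1,1,1]}' 30
python3 -m crank '{"offset":[[0,0,0],[0,0,0],[0,0,0],[0,0,0]],"angular":[[0,0,0],[0,0,0],[0,0,0],[0,0,0]],"fingers":[0.3,0.3,0.3,0.3]}' 110
python3 - <<'E'
from h import *
s=vision.snapshot('wrist');f=s['frame'];cv2.imwrite('pics/w10.png',f)
a=vision.search_frame('wrist','wrench_grip');print([np.round(np.array(d['bbox'])*[640,480,640,480],1).tolist() for d in a])
E
```

```text
clock: 25.5
position: [0.502, 0.3955, 0.0548]
tcp_rot: [-0.001, 0.994, 0.105, 0.001]
ft_force: [-9.6, -2.3, 18.4]
finger_gap: 0.018
finger_force: 116.5
clock: 26.0
position: [0.502, 0.3943, 0.0509]
tcp_rot: [0.0, 0.995, 0.105, -0.0]
ft_force: [0.1, 0.4, -1.2]
finger_gap: 0.03
finger_force: 0.0
[[306.0, 203.0, 342.3, 406.0]]
```

Run:
```python
import cv2,numpy as np
for n in('w2','w10'):
    g=cv2.GaussianBlur(cv2.cvtColor(cv2.imread(f'pics/{n}.png'),cv2.COLOR_BGR2GRAY),(3,3),0).astype(int)
    for c in(200,235,400,430):
        d=np.diff(g[:,c]);print(n,c,[(i,int(d[i])) for i in range(100,260) if abs(d[i])>12 and abs(d[i])==abs(d[max(0,i-3):i+4]).max()])
    for r in(60,110,160,230,290):
        d=np.diff(g[r]);print(n,'r',r,[(i,int(d[i])) for i in range(120,500) if abs(d[i])>12 and abs(d[i])==abs(d[max(0,i-3):i+4]).max()])
```

```text
w2 200 [(201, 17)]
w2 235 [(221, 16)]
w2 400 [(134, 15), (191, -15)]
w2 430 [(133, -19), (191, -15), (229, 22)]
w2 r 60 [(150, 17), (203, -13), (353, -22), (417, 19), (470, -20)]
w2 r 110 [(156, 17), (414, 19), (465, -27)]
w2 r 160 [(456, -24), (481, 26)]
w2 r 230 [(146, -17), (173, 16), (289, 14), (366, -22), (429, 27)]
w2 r 290 [(182, 15), (183, 15), (201, -19), (353, 25), (365, -37), (385, 28), (475, -18)]
w10 200 [(123, -22)]
w10 235 []
w10 400 [(124, 13)]
w10 430 [(125, 22), (184, 21), (198, -24)]
w10 r 60 [(125, -20), (197, -15), (198, -15), (417, 23), (472, -27)]
w10 r 110 [(122, -22), (201, -14), (414, 23), (466, -24), (467, -24)]
w10 r 160 [(123, -19), (142, -14)]
w10 r 230 [(122, -22), (164, -17), (364, -19)]
w10 r 290 [(169, -30), (269, -13), (277, 14), (347, -22), (354, 25)]
```

```bash
python3 -m crank '{"offset":[[0.3,0,-0.1],[0.3,0,-0.1],[0.3,0,-0.1],[0.3,0,-0.1],[0.3,0,-0.1],[0.3,0,-5],[0.3,0,-11],[0.3,0,-15],[0.3,0,-15]],"angular":[[0,0,0],[0,0,0],[0,0,0],[0,0,0],[0,0,0],[0,0,0],[0,0,0],[0,0,0],[0,0,0]],"fingers":[1,1,1,1,1,1,1,1,1]}' 115
python3 -c "
from h import *
a=-.17;print(toward([.6170-.112*np.cos(a),-.2170-.112*np.sin(a),.205],a))"
```

```text
clock: 27.22
position: [0.5066, 0.3961, 0.2054]
tcp_rot: [-0.002, 0.994, 0.105, 0.004]
ft_force: [0.5, 0.4, -5.6]
finger_gap: 0.0183
finger_force: 113.7
(array([-12.38,  58.11,  -0.19]), array([-0.004, -0.007,  0.38 ]), array([0.5066, 0.3961, 0.2054]), 27.225)
```

```bash
python3 -m crank '{"offset":[[-0.8,4,0],[-2,9.5,0],[-3.2,15,0],[-4.4,20.5,0],[-5.6,26.2,0],[-6.8,32,0],[-8,37.7,0],[-9.2,43.4,0],[-10.4,49,0],[-11.5,54,0],[-12.4,58.1,0],[-12.4,58.1,0],[-12.4,58.1,0],[-12.4,58.1,0]],"angular":[[0,0,0.02],[0,0,0.06],[0,0,0.1],[0,0,0.14],[0,0,0.18],[0,0,0.22],[0,0,0.26],[0,0,0.3],[0,0,0.34],[0,0,0.38],[0,0,0.38],[0,0,0.38],[0,0,0.38],[0,0,0.38]],"fingers":[1,1,1,1,1,1,1,1,1,1,1,1,1,1]}'
python3 - <<'E'
from h import *
s=vision.snapshot('wrist');cv2.imwrite('pics/w11.png',s['frame'])
b=nutang(s['frame'],s['camera_matrix'],s['R'],s['t'],(.617,-.217));print([np.round(x,4).tolist() for x in b])
p,R,o=tcp();x=R.as_matrix()[:,0];a=np.arctan2(x[1],x[0]);c=np.array([.617+b[0][2],-.217+b[0][3]]);w=b[0][1]-np.pi/3
print(a,c,w,toward([c[0]-.112*np.cos(w),c[1]-.112*np.sin(w),.0625],w),toward([.617-.112*np.cos(w),-.217-.112*np.sin(w),.0625],w))
E
```

```text
clock: 28.98
position: [0.5041, -0.1976, 0.2003]
tcp_rot: [-0.001, 0.996, -0.084, -0.001]
ft_force: [-0.9, -0.5, -5.4]
finger_gap: 0.0187
finger_force: 114.1
[[39.6821, 0.89, 0.0, 0.001], [39.4804, 0.87, 0.0, 0.001], [39.2169, 0.86, 0.0, 0.001]]
-0.16867132108140387 [ 0.617 -0.216] -0.15719755119659762 (array([ 0.24,  0.06, 13.82]), array([-0.001,  0.001, -0.011]), array([ 0.5043, -0.1976,  0.2007]), 29.025) (array([ 0.25,  0.16, 13.82]), array([-0.001,  0.001, -0.011]), array([ 0.5043, -0.1976,  0.2007]), 29.025)
```

```bash
python3 -m crank '{"offset":[[0.2,0.1,4],[0.2,0.1,8],[0.2,0.1,10],[0.2,0.1,11],[0.2,0.1,11.8],[0.2,0.1,12.5],[0.2,0.1,13.2],[0.2,0.1,13.8],[0.2,0.1,13.8]],"angular":[[0,0,-0.01],[0,0,-0.01],[0,0,-0.01],[0,0,-0.01],[0,0,-0.01],[0,0,-0.01],[0,0,-0.01],[0,0,-0.01],[0,0,-0.01]],"fingers":[1,1,1,1,1,1,1,1,1]}'
python3 -c "
from h import *
p,R,o=tcp();x=R.as_matrix()[:,0];print(o['wrist_torque'],np.arctan2(x[1],x[0]),p+.112*x)"
```

```text
clock: 30.15
position: [0.5061, -0.2002, 0.0629]
tcp_rot: [-0.0, 0.997, -0.08, -0.0]
ft_force: [-0.1, 1.0, -5.8]
finger_gap: 0.0183
finger_force: 114.0
[ 0.05236301  0.14047005 -0.043928  ] -0.16032713796752168 [ 0.61664106 -0.21807732  0.06279989]
```

```bash
cat > m.py <<'E'
from h import *
p,R,o=tcp();x=R.as_matrix()[:,0];F=np.array(o['ft_force']);r=p-np.array([.617,-.217,.063])
print('yaw %.3f'%np.arctan2(x[1],x[0]),'F',np.round(F,1),'Mz %.2f nut %.2f'%(o['wrist_torque'][2],o['wrist_torque'][2]+r[0]*F[1]-r[1]*F[0]))
E
python3 -m crank '{"offset":[[0.06,-1.12,0],[0.22,-2.23,0],[0.5,-3.31,0],[0.88,-4.36,0],[1.37,-5.37,0],[1.37,-5.37,0]],"angular":[[0,0,0.1],[0,0,0.2],[0,0,0.3],[0,0,0.4],[0,0,0.5],[0,0,0.5]],"fingers":[1,1,1,1,1,1]}' >/dev/null; python3 m.py
python3 -m crank '{"offset":[[0.01,-0.56,0],[0.01,-0.56,0]],"angular":[[0,0,0.05],[0,0,0.05]],"fingers":[1,1]}'>/dev/null; python3 m.py
python3 -m crank '{"offset":[[0.005,-0.34,0],[0.005,-0.34,0]],"angular":[[0,0,0.03],[0,0,0.03]],"fingers":[1,1]}'>/dev/null; python3 m.py
python3 -m crank '{"offset":[[0.005,-0.34,0],[0.005,-0.34,0]],"angular":[[0,0,0.03],[0,0,0.03]],"fingers":[1,1]}'>/dev/null; python3 m.py
```

```text
yaw -0.658 F [-0.7  2.6 -5.3] Mz 0.20 nut 0.02
yaw -0.707 F [-0.   4.7 -4.9] Mz 0.49 nut 0.09
yaw -0.739 F [-0.5  3.9 -4.6] Mz 0.57 nut 0.28
yaw -0.770 F [-0.6  4.8 -5.2] Mz 0.61 nut 0.27
```

```bash
cat > n.py <<'E'
from h import *
s=vision.snapshot('wrist')
print([np.round(x,3).tolist() for x in nutang(s['frame'],s['camera_matrix'],s['R'],s['t'],(.617,-.217))])
E
python3 n.py
python3 -m crank '{"offset":[[0.005,-0.34,0],[0.005,-0.34,0]],"angular":[[0,0,0.03],[0,0,0.03]],"fingers":[1,1]}'>/dev/null; python3 m.py
python3 -m crank '{"offset":[[0.003,-0.22,0],[0.003,-0.22,0]],"angular":[[0,0,0.02],[0,0,0.02]],"fingers":[1,1]}'>/dev/null; python3 m.py;python3 n.py
python3 -m crank '{"offset":[[0.003,-0.22,0],[0.003,-0.22,0]],"angular":[[0,0,0.02],[0,0,0.02]],"fingers":[1,1]}'>/dev/null; python3 m.py;python3 n.py
```

```text
[[64.495, 0.57, 0.0, 0.001], [63.981, 0.58, 0.0, 0.001], [63.69, 0.56, 0.0, 0.001]]
yaw -0.800 F [-1.   5.3 -6. ] Mz 0.53 nut 0.20
yaw -0.820 F [-0.2  2.9 -5.7] Mz 0.70 nut 0.49
[[65.98, 0.56, 0.0, 0.001], [65.664, 0.55, 0.0, 0.001], [65.006, 0.54, 0.0, 0.001]]
yaw -0.840 F [-0.7 -0.  -7.5] Mz 0.79 nut 0.85
[[65.557, 0.56, 0.0, 0.001], [65.217, 0.54, 0.0, 0.001], [65.107, 0.55, 0.0, 0.001]]
```

```bash
python3 -m crank '{"offset":[[0.005,0.56,0],[0.06,1.12,0],[0.06,1.12,0]],"angular":[[0,0,-0.05],[0,0,-0.1],[0,0,-0.1]],"fingers":[1,1,1]}'>/dev/null; python3 m.py;python3 n.py
python3 -m crank '{"offset":[[0.005,0.56,0],[0.06,1.12,0],[0.06,1.12,0]],"angular":[[0,0,-0.05],[0,0,-0.1],[0,0,-0.1]],"fingers":[1,1,1]}'>/dev/null; python3 m.py;python3 n.py
```

```text
yaw -0.742 F [ 3.2  1.9 -7.8] Mz 0.69 nut 0.30
[[64.661, 0.64, 0.0, 0.001], [64.542, 0.63, 0.0, 0.001], [63.503, 0.62, 0.0, 0.001]]
yaw -0.642 F [ 3.3  2.8 -5.6] Mz 0.46 nut -0.01
[[66.296, 0.63, 0.0, 0.001], [66.081, 0.64, 0.0, 0.001], [62.949, 0.62, 0.0, 0.001]]
```

```bash
python3 -m crank '{"offset":[[0.06,-1.12,0],[0.13,-1.67,0],[0.2,-2.12,0],[0.2,-2.12,0]],"angular":[[0,0,0.1],[0,0,0.15],[0,0,0.19],[0,0,0.19]],"fingers":[1,1,1,1]}'>/dev/null; python3 m.py;python3 n.py
python3 -m crank '{"offset":[[-0.3,0.2,0],[0.3,0.34,0],[-0.3,0.5,0],[0.3,0.67,0],[-0.3,0.85,0],[0.3,1.0,0],[0.06,1.12,0],[0.06,1.12,0]],"angular":[[0,0,-0.018],[0,0,-0.03],[0,0,-0.045],[0,0,-0.06],[0,0,-0.075],[0,0,-0.09],[0,0,-0.1],[0,0,-0.1]],"fingers":[1,1,1,1,1,1,1,1]}'>/dev/null; python3 m.py;python3 n.py
```

```text
yaw -0.830 F [ 1.4  0.1 -4.4] Mz 0.53 nut 0.41
[[65.591, 0.55, 0.0, 0.001], [65.321, 0.56, 0.0, 0.001], [64.445, 0.54, 0.0, 0.001]]
yaw -0.730 F [ 3.4  0.3 -4.9] Mz 0.36 nut 0.10
[[63.89, 0.55, 0.0, 0.001], [63.58, 0.56, 0.0, 0.001], [62.992, 0.54, 0.0, 0.001]]
```

```bash
python3 -m crank '{"offset":[[-0.2,0.45,0],[0.25,0.9,0],[-0.1,1.4,0],[0.3,1.9,0],[0.22,2.23,0],[0.22,2.23,0]],"angular":[[0,0,-0.04],[0,0,-0.08],[0,0,-0.125],[0,0,-0.17],[0,0,-0.2],[0,0,-0.2]],"fingers":[1,1,1,1,1,1]}'; python3 m.py;python3 n.py
```

```text
clock: 35.75
position: [0.5196, -0.1619, 0.0631]
tcp_rot: [0.0, 0.965, -0.263, -0.001]
ft_force: [-2.0, -0.5, 0.2]
finger_gap: 0.0181
finger_force: 186.0
yaw -0.531 F [-2.  -0.5  0.2] Mz -0.33 nut -0.16
[[58.356, 0.55, 0.0, 0.001], [57.799, 0.56, 0.0, 0.001], [56.958, 0.57, 0.0, 0.001]]
```

```bash
python3 -m crank '{"offset":[[0,0,0],[0,0,-0.4],[0,0,-0.8],[0,0,-1.2]],"angular":[[0,0,0],[0,0,0],[0,0,0],[0,0,0]],"fingers":[1,1,1,1]}'; python3 m.py;python3 n.py
```

```text
clock: 36.3
position: [0.5204, -0.1615, 0.0757]
tcp_rot: [-0.0, 0.965, -0.262, 0.0]
ft_force: [-4.1, 7.2, -11.0]
finger_gap: 0.0184
finger_force: 188.1
yaw -0.530 F [ -4.1   7.2 -11. ] Mz 0.27 nut -0.20
[[63.243, 0.55, 0.0, 0.001], [62.935, 0.56, 0.0, 0.001], [61.81, 0.57, 0.0, 0.001]]
```

```bash
python3 -m crank '{"offset":[[-0.2,-0.1,0],[-0.2,-0.1,-0.5],[-0.2,-0.1,-1],[-0.2,-0.1,-1.5]],"angular":[[0,0,0],[0,0,0],[0,0,0],[0,0,0]],"fingers":[1,1,1,1]}'|grep -E 'pos|force'; python3 m.py;python3 n.py
```

```text
position: [0.5192, -0.1598, 0.0908]
ft_force: [2.8, -0.6, 6.0]
finger_force: 187.1
yaw -0.530 F [ 2.8 -0.6  6. ] Mz 0.37 nut 0.27
[[53.613, 0.55, 0.0, 0.001], [53.001, 0.54, 0.0, 0.001], [52.964, 0.56, 0.0, 0.001]]
```

```bash
cat > pitch.py <<'E'
from h import *
from scipy.optimize import least_squares
s=vision.snapshot('wrist');p,R,o=tcp()
K,Rc,t=(np.array(s[k],float) for k in('camera_matrix','R','t'));M=Rc@R.as_matrix();m=Rc@p+t
g=cv2.GaussianBlur(cv2.cvtColor(s['frame'],cv2.COLOR_BGR2GRAY),(3,3),0).astype(np.float32)
gx=abs(cv2.Sobel(g,cv2.CV_32F,1,0))
def cost(h,th,y):
    c,sn=np.cos(th),np.sin(th);a=np.linspace(.078,.125,60);sc=0
    for w in(-.046,.046,-.0305,.0305):
        X=np.stack([a*c+.012*sn,np.full(60,w+y),h+a*sn-.012*c],-1);q=(X@M.T+m)@K.T;q=q[:,:2]/q[:,2:]
        ok=(q[:,1]>2)&(q[:,1]<478)&(q[:,0]>2)&(q[:,0]<638);qi=q[ok].astype(int)
        if len(qi)>10: sc+=np.minimum(gx[qi[:,1],qi[:,0]],80).mean()
    return sc
B=max((cost(h,th,y),h,th,y) for h in np.arange(-.012,.0161,.002) for th in np.arange(-.1,.7,.02) for y in(-.002,-.001,0,.001,.002))
print('pitch fit score,h,pitch,y',np.round(B,3))
E
python3 pitch.py
```

```text
pitch fit score,h,pitch,y [ 2.54429e+02 -8.00000e-03  0.00000e+00 -2.00000e-03]
```

Run:
```python
from h import *
a=vision.snapshot('wrist')['frame'];b=vision.snapshot('side')['frame'][80:240,220:430];c=vision.snapshot('scene')['frame'][190:370,60:300]
b=cv2.resize(b,(394,300),interpolation=cv2.INTER_CUBIC);c=cv2.resize(c,(400,300),interpolation=cv2.INTER_CUBIC)
top=np.hstack([b,c]);a=cv2.resize(a[:,:],(400,300),interpolation=cv2.INTER_AREA)
bot=np.hstack([a,np.zeros((300,394,3),np.uint8)]);cv2.imwrite('pics/last.png',np.vstack([top,bot]))
```

```text
(no output)
```

View pics/last.png

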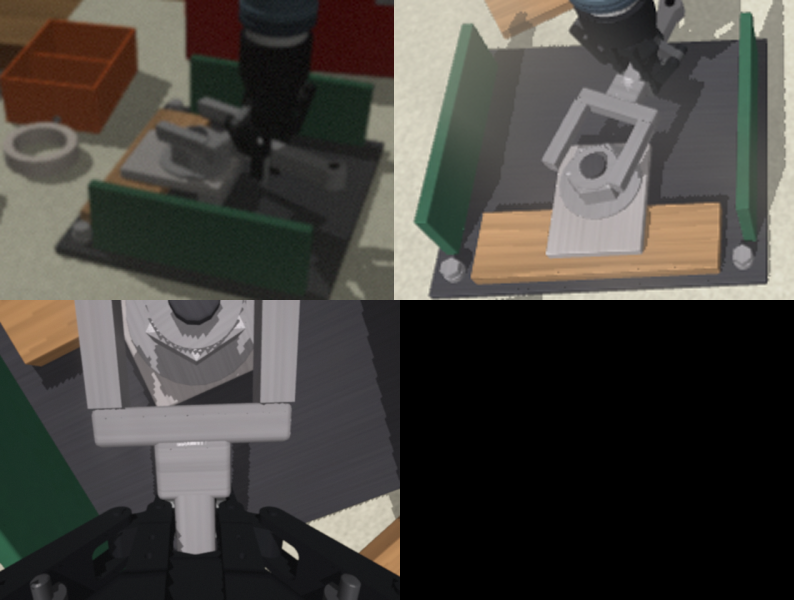

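The wrench has pitched head-up: its handle end droops in the side view, and the jaw still overlaps the rear half of the nut. I'll keep lifting until it's clear, then level it on the rack as I did before.

```bash
sed -i 's/np.arange(-.1,.7,.02)/np.arange(-.6,.7,.02)/' pitch.py; python3 pitch.py
python3 -m crank '{"offset":[[-0.1,0,-0.7],[-0.1,0,-1.5],[-0.1,0,-2.2],[-0.1,0,-3]],"angular":[[0,0,0],[0,0,0],[0,0,0],[0,0,0]],"fingers":[1,1,1,1]}'|grep -E 'pos|force'; python3 m.py;python3 n.py;python3 pitch.py
```

```text
pitch fit score,h,pitch,y [ 1.99033e+02 -1.20000e-02  1.00000e-01 -1.00000e-03]
position: [0.5183, -0.1592, 0.121]
ft_force: [0.1, 0.2, -4.6]
finger_force: 142.0
yaw -0.530 F [ 0.1  0.2 -4.6] Mz 0.02 nut -0.00
[[52.404, 0.55, 0.0, 0.001], [51.863, 0.56, 0.0, 0.001], [51.612, 0.54, 0.0, 0.001]]
pitch fit score,h,pitch,y [ 1.883e+02 -1.200e-02  1.000e-01 -1.000e-03]
```

```bash
python3 -m crank '{"offset":[[0,0,-4],[0,0,-9],[0,0,-13],[0,0,-13]],"angular":[[0,0,0],[0,0,0],[0,0,0],[0,0,0]],"fingers":[1,1,1,1]}'|grep -E 'pos|force|clock'; python3 n.py; python3 pitch.py; python3 -c "
from h import *
print(toward([.502,.395,.25],.2105))
f=vision.snapshot('wrist')['frame'];g=cv2.GaussianBlur(cv2.cvtColor(f,cv2.COLOR_BGR2GRAY),(3,3),0).astype(int)
for r in(10,60,110,140,180,250,300):
    d=np.diff(g[r]);print('r',r,[(i,int(d[i])) for i in range(100,520) if abs(d[i])>13 and abs(d[i])==abs(d[max(0,i-3):i+4]).max()])"
```

```text
clock: 38.25
position: [0.52, -0.1601, 0.2538]
ft_force: [-0.5, -0.1, -5.2]
finger_force: 142.5
[[26.433, 0.56, 0.0, 0.001], [26.271, 0.54, 0.0, 0.001], [26.264, 0.55, 0.0, 0.001]]
pitch fit score,h,pitch,y [ 1.93032e+02 -1.20000e-02  8.00000e-02 -1.00000e-03]
(array([-2.936e+01, -4.699e+01, -4.000e-02]), array([-0.   ,  0.001, -0.741]), array([ 0.5176, -0.1589,  0.2492]), 38.35)
r 10 [(178, -25), (193, 20), (194, 20), (419, 25), (478, -30)]
r 60 [(117, -16), (183, -22), (198, 22), (233, -15), (239, 21), (294, -23), (328, 24), (370, -28), (417, 24), (418, 24), (476, -32)]
r 110 [(131, 27), (188, -22), (260, 31), (265, -18), (281, -16), (320, -15), (347, 15), (358, 18), (416, 26), (473, -30)]
r 140 [(135, 26), (191, -23), (274, 30), (284, -17), (416, 25), (472, -25)]
r 180 [(110, -31), (111, -31), (146, 21), (465, -18)]
r 250 [(151, -27), (247, 16), (367, -17), (475, 16), (504, -19)]
r 300 [(180, -25), (251, 17), (371, 38), (477, -24)]
```

```bash
python3 -m crank '{"offset":[[-2.5,-4,0],[-5.5,-9,0],[-9,-14.4,0],[-12.4,-19.8,0],[-15.8,-25.2,0],[-19.2,-30.6,0],[-22.6,-36,0],[-26,-41.4,0],[-28.5,-45.5,0],[-29.4,-47,0],[-29.4,-47,0],[-29.4,-47,0],[-29.4,-47,0]],"angular":[[0,0,-0.06],[0,0,-0.14],[0,0,-0.22],[0,0,-0.3],[0,0,-0.38],[0,0,-0.46],[0,0,-0.54],[0,0,-0.62],[0,0,-0.7],[0,0,-0.74],[0,0,-0.74],[0,0,-0.74],[0,0,-0.74]],"fingers":[1,1,1,1,1,1,1,1,1,1,1,1,1]}'
python3 -m crank '{"offset":[[0,0,5],[0,0,10],[0,0,14],[0,0,15.5],[0,0,15.5]],"angular":[[0,0,0],[0,0,0],[0,0,0],[0,0,0],[0,0,0]],"fingers":[1,1,1,1,1]}'|grep -E 'pos|ft'
python3 -m crank '{"offset":[[0,0,0.5],[0,0,1],[0,0,1.5],[0,0,2],[0,0,2.4],[0,0,2.4]],"angular":[[0,0,0],[0,0,0],[0,0,0],[0,0,0],[0,0,0],[0,0,0]],"fingers":[1,1,1,1,1,1]}'|grep -E 'pos|ft'
```

```text
clock: 40.02
position: [0.5026, 0.3934, 0.2501]
tcp_rot: [0.0, 0.995, 0.104, -0.0]
ft_force: [-0.4, -0.1, -4.6]
finger_gap: 0.0185
finger_force: 142.3
position: [0.5025, 0.3942, 0.0951]
ft_force: [-0.3, 0.2, -4.8]
position: [0.502, 0.3948, 0.0707]
ft_force: [-0.5, -0.8, -5.6]
```

```bash
python3 -m crank '{"offset":[[0,0,0.4],[0,0,0.8],[0,0,1.1],[0,0,1.1]],"angular":[[0,0,0],[0,0,0],[0,0,0],[0,0,0]],"fingers":[1,1,1,1]}'|grep -E 'pos|ft'
python3 -m crank '{"offset":[[0,0,0.3],[0,0,0.6],[0,0,0.8],[0,0,0.8]],"angular":[[0,0,0],[0,0,0],[0,0,0],[0,0,0]],"fingers":[1,1,1,1]}'|grep -E 'pos|ft'
```

```text
position: [0.502, 0.3948, 0.0599]
ft_force: [-0.5, -0.7, -5.3]
position: [0.5021, 0.3949, 0.052]
ft_force: [0.4, -0.8, -5.2]
```

```bash
python3 -m crank '{"offset":[[0,0,0.2],[0,0,0.4],[0,0,0.4]],"angular":[[0,0,0],[0,0,0],[0,0,0]],"fingers":[1,1,1]}'|grep -E 'pos|ft'
python3 -m crank '{"offset":[[0,0,0.2],[0,0,0.4],[0,0,0.4]],"angular":[[0,0,0],[0,0,0],[0,0,0]],"fingers":[1,1,1]}'|grep -E 'pos|ft'
python3 -m crank '{"offset":[[0,0,0.2],[0,0,0.3],[0,0,0.3]],"angular":[[0,0,0],[0,0,0],[0,0,0]],"fingers":[1,1,1]}'|grep -E 'pos|ft'
```

```text
position: [0.5021, 0.3949, 0.0481]
ft_force: [0.8, 0.3, -4.7]
position: [0.5021, 0.3948, 0.0441]
ft_force: [0.9, -0.8, -5.1]
position: [0.5024, 0.395, 0.0417]
ft_force: [-0.4, 0.3, -3.3]
```

```bash
python3 -m crank '{"offset":[[0,0,0.2],[0,0,0.35],[0,0,0.35]],"angular":[[0,0,0],[0,0,0],[0,0,0]],"fingers":[1,1,1]}'|grep -E 'pos|ft'
python3 -m crank '{"offset":[[0,0,0],[0,0,0],[0,0,0],[0,0,0]],"angular":[[0,0,0],[0,0,0],[0,0,0],[0,0,0]],"fingers":[0,0,0,0]}'
python3 -m crank '{"offset":[[0,0,-3],[0,0,-8],[0,0,-14],[-5,0,-20],[-6,0,-21],[-6,0,-21],[-6,0,-21]],"angular":[[0,0,0],[0,0,0],[0,0,0],[0,0,0],[0,0,0],[0,0,0],[0,0,0]],"fingers":[0,0,0,0,0,0,0]}'
python3 - <<'E'
from h import *
s=vision.snapshot('wrist');f=s['frame'];cv2.imwrite('pics/w20.png',f)
print([(np.round(np.array(d['bbox'])*[640,480,640,480],1).tolist(),round(d['confidence'],2)) for d in vision.search_frame('wrist','wrench_grip')])
g=cv2.GaussianBlur(cv2.cvtColor(f,cv2.COLOR_BGR2GRAY),(3,3),0).astype(int)
for c in range(296,330,4): print(c,[(i,int(d)) for i,d in enumerate(np.diff(g[:,c])) if abs(d)>18 and 60<i<300])
E
```

```text
position: [0.5024, 0.3951, 0.04]
ft_force: [-6.1, -4.3, 11.5]
clock: 44.4
position: [0.5023, 0.3949, 0.0376]
tcp_rot: [0.0, 0.995, 0.105, -0.0]
ft_force: [0.1, 0.0, -0.5]
finger_gap: 0.0427
finger_force: 0.0
clock: 45.28
position: [0.4438, 0.3823, 0.2468]
tcp_rot: [0.0, 0.995, 0.105, -0.0]
ft_force: [1.1, -0.6, 0.7]
finger_gap: 0.0422
finger_force: 0.0
[([311.8, 132.0, 124.4, 263.9], 0.62)]
296 [(276, 19)]
300 [(274, 20), (275, 22)]
304 [(244, -27), (245, -30), (246, -23), (254, 24), (255, 23), (274, 19), (275, 20)]
308 [(242, -24), (243, -41), (244, -39), (255, 29), (256, 30), (276, 20)]
312 [(243, -20), (244, -29), (245, -29), (246, -21), (254, 23), (255, 22), (276, 23)]
316 [(62, 22), (63, 24), (275, 19)]
320 [(62, 20), (63, 23), (275, 20)]
324 [(62, 20), (63, 22), (228, -23), (229, -19)]
328 [(62, 22), (63, 25), (228, -23), (229, -19), (276, 22)]
```

Run:
```python
from h import *
s=vision.snapshot('wrist');g=cv2.GaussianBlur(cv2.cvtColor(s['frame'],cv2.COLOR_BGR2GRAY),(3,3),0).astype(int)
print('hole',ray(s,(308,250),.064))
for r in(20,40,90,130,150,190):
    d=np.diff(g[r]);print(r,[(i,int(d[i])) for i in range(220,400) if abs(d[i])>13 and abs(d[i])==abs(d[max(0,i-3):i+4]).max()])
sc=vision.snapshot('scene')
print([(np.round(np.array(d['bbox'])*[640,480,640,480],1).tolist(),round(d['confidence'],2)) for d in vision.search_frame('scene','wrench_grip')],proj(sc,ray(s,(308,250),.064)))
vision.snapshot('side');print([(np.round(np.array(d['bbox'])*[640,480,640,480],1).tolist(),round(d['confidence'],2)) for d in vision.search_frame('side','wrench_grip')])
```

```text
hole [0.41510576 0.37970622 0.064     ]
20 [(231, -14), (251, 22), (272, -16), (354, 18), (374, -15)]
40 [(230, -16), (235, -15), (252, 21), (272, -15), (353, 17)]
90 [(224, -17)]
130 [(239, -14), (299, 15), (322, -18)]
150 [(226, -15), (298, 15)]
190 [(238, -17), (298, 14)]
[] [465.14091574 166.61349035]
[([287.5, 419.5, 193.6, 78.2], 0.85)]
```

```bash
python3 -c "
from cell import order;print(order.hand_in())"
```

```text
the job is handed in; nothing more can be done
None
```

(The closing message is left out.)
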